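Load two rings on a plating spindle

ROBOT

A 6-joint arm with a two-finger parallel gripper is mounted at the origin on the work surface. World frame = base frame: x ahead of the robot, y to its left, z up, the work surface at z = 0. Lengths are in m, angles in rad, forces in N, time in s.
With the tool pointing down it reaches from about 0.375 to 0.975 m from the base axis. Payload 3.8 kg.
Tool frame: the origin (TCP) lies midway between the tips of the shut fingers; the grasp point (between the pads) lies 19 mm behind it; z points along the fingers, y is the line along which they close (so a half turn about z gives the same grasp; the last joint's range is limited). The gripper opens to 85 mm and grips with 20 to 120 N. Pads are 22 mm wide; open, the fingers measure 114 mm over their backs; the gripper's body (76 mm by 85 mm) begins 54 mm behind the grasp point. The pads swing forward as they close: fully open they stand 13 mm farther back than shut.
Start: joints at [-1.217, 0.264, 1.604, -0, 1.274, -0.037], TCP at [0.257, -0.624, 0.231] pointing down, gripper open.
Joint ranges: [-2.63, 2.63], [-0.94, 2.18], [0.31, 2.57], [-1.31, 4.45], [0, 2.66], [-2.55, 2.55]. Speed limits (rad/s): [2.57, 2.57, 3.14, 3.14, 3.14, 3.14].

INTERFACE

Orientations are given as a rotation vector (axis times angle).
In Python, from workcell import * gives the robot as it stands. The module is installed in compiled form; this text tells all that it offers.
- The arm moves only by the tool apply_moves, never from a script. Its arguments are lists of equal length, an entry for each row: "fingers": the opening, from 0 (shut) to 1 (fully open); "travel": the shift along the tool's x, y, z normalised to -1 to 1, where 1 is 0.05 m, a list of three; "rotation": the turn, a rotation vector about the tool's x, y, z normalised to -1 to 1, where 1 is 6 degrees, a list of three. In form: {"fingers": [fingers, ...], "travel": [[dx, dy, dz], ...], "rotation": [[ax, ay, az], ...]}. A call has 1 to 12 rows; each row shifts and turns the commanded pose from where the row before left it, along the tool's axes as they then stand; what a row does not reach is not made up. A row lasts 1/10 s, in which the tool goes at most 50 mm and 8.59 degrees, less where a joint would pass 70% of its speed; a pose out of reach is approached as far as the arm can. A call with a number of a shift or a turn outside -1 to 1 is refused whole. A call with a gripper value outside its range is refused whole. The fingers move at their own pace and stop on an object; "newtons" is the grip in N (left out, the last holds). Time passes only in rows, so rows that do not move let the fingers close. It gives the time, the measured TCP pose, the force, the opening and the grip force at its end, in the units of the state.
- read_state(): the state, without advancing time (a new reading comes with each control period).
- read_camera(name): name is "scene" or "side" or "wrist"; returns a dict with "image" (384x512x3 uint8, red, green, blue), "fx", "fy", "cx", "cy" (pixels), "extrinsics" (4x4, takes a point from world to camera coordinates). Camera axes: x right, y down, z forward; pixel columns grow to the right and rows downward; lengths in m; the calibration is good to about 2 mm. A picture is of the moment at which its call begins. There is no depth.
- finish_job(): hands the job in; it is judged then, once.
Trained networks look in the newest picture that a camera, given by its name, has taken for a name from the list of things; names that differ only in an ending like _2 or _b are one class to them, and where a whole thing is asked for, a point or a joint stands for the part that bears it (a point fixed in the world has none). Each returns a list of dicts, best first, with "p" (0 to 1); they miss things now and then, are a little off and sometimes report something else, mostly with a low value. They report only what shows in the picture. A call takes as long as a camera call. They do not tell look-alikes from the thing itself.
- regions_of(camera, name): "mask" (384x512 bool, what is visible of it) and "bbox" ([left, top, width, height] in pixels, round what is visible of it).
- tip_of(camera, name): "location" ([column, row] in pixels: a listed point, or the origin of a listed thing).
The state is a dict: "time": time; "q": joint angles; "joint_vel": joint speeds; "joint_torque": joint torques, N m; "tool_pos": TCP position; "tcp_rot": TCP orientation; "wrist_force": force on the tool from outside, world axes, zero at the start; "torque": the same for the moment, N m; "width": opening from 0.0 (shut) to 1.0 (fully open); "grip_force": force on a finger pad.
Only numpy, scipy, OpenCV 4.12 (cv2) and the standard library are available. Lean on these libraries where they do the work, as an engineer would, in place of code of your own. Each camera call takes 0.05 s, during which the arm holds its last target. There are 200 camera calls.

TASK

Load the plating spindle: push the wide aluminium ring down the post until it sits flat on the black foot, then push the narrow aluminium ring down until it sits flat on top of the wide one. The post's spring leaves grip the rings, so each has to be pressed fully home. Do not knock over or shove aside the glass beaker, the white bottle or the amber jar, and let go of everything when done.

Things in the scene. Friction and masses are not known exactly. Their poses are not given: they have to be found in the camera images.
- spindle: Fixed stand: black disc foot (diameter 90, 15 high) with an upright steel post on its axis, diameter 16, straight up to 70 mm above the bench, then a cone to diameter 6 at 81 mm. Copper spring leaves bow out of the post to diameter 22.4: a lower tier 15 to 36 mm and an upper tier 33 to 55 mm above the bench. Origin: centre of the foot's underside, on the bench; z up along the post.
- leaf_top (a point): Point on the post's axis 46 mm above the bench, near the top of the spring leaves. A ring let go on the post stops with its underside about here and has to be pushed down from here, with 2 to 16 N, most of it where the lower leaves begin; at home the push stops dead, best evenly on both sides of the post.
- collar: The wide ring, plain aluminium: outer diameter 62, bore 20, height 18, about 130 g, loose, lying flat. Origin at its centre (9 mm above its underside), z along the bore, either face may be up. Goes on first: home with its underside on the foot, origin 24 mm above the spindle's origin.
- bush: The narrow ring, plain aluminium: outer diameter 46, bore 20, height 16, about 60 g, loose, lying flat. Origin at its centre (8 mm above its underside), z along the bore, either face may be up. Goes on second: home on top of the wide ring, origin 41 mm above the spindle's origin.
- beaker: Open glass beaker, diameter 74, 95 high, standing between the robot and the spindle; leave it standing. Origin: centre of its underside.
- bottle: White plastic bottle, diameter 56, 120 high, standing beyond the spindle; leave it standing. Origin: centre of its underside.
- jar: Amber glass jar with a black lid, diameter 64, 60 high, standing far left; leave it standing. Origin: centre of its underside.
Not all that is in view belongs to the job. Leave any brown look-alike of the bush alone.

How it is judged:
At the end, for the whole second after the job is handed in: Both rings are on the post and at rest: the wide ring flat on the foot (height within 3 mm of home), the narrow ring flat on top of it (height within 3 mm of home), each within 5 mm of the post's axis and level within 0.1 rad (z of collar in the frame of spindle between 0.021 and 0.027 m and horizontal distance between each of collar, bush and spindle below 0.005 m and angle between the z axis of each of collar, bush and the z axis of spindle, either way round below 0.1 rad and linear speed of each of collar, bush below 0.02 m/s and z of bush in the frame of spindle between 0.038 and 0.044 m); the robot touches nothing.
It fails at once if the glass beaker is knocked over (tilted over 0.5 rad) or shoved more than 6 cm (angle between beaker's own z axis and vertical above 0.5 rad or distance of beaker from where it was at the start of the episode above 0.06 m).
It fails at once if the white bottle is knocked over (tilted over 0.5 rad) or shoved more than 6 cm (angle between bottle's own z axis and vertical above 0.5 rad or distance of bottle from where it was at the start of the episode above 0.06 m).
It fails at once if the amber jar is knocked over (tilted over 0.5 rad) or shoved more than 6 cm (angle between jar's own z axis and vertical above 0.5 rad or distance of jar from where it was at the start of the episode above 0.06 m).
It also fails if it takes over 67 s, if anything falls off the work surface, if the arm or the gripper's body presses on something with over 40 N, if the wrist force passes 120 N, or if a joint passes its speed limit or range.

## Working session

There is one attempt and no reset: what is moved stays moved. The work goes in short steps, Python scripts to look and compute and a tool call to move; the robot and the scene stay as the last step left them, time stands still between calls to the robot, and variables do not carry over. Pictures are saved under pics/ and viewed, at most 10 in all, crops included, and the job is handed in when it is done.

Besides the shell and the picture viewer there is one more tool, called as name(argument=value, ...) on one line, values as JSON. apply_moves: Moves the arm, as the interface text tells. Scaled input: -1 to 1 covers 0.05 m each way for a shift and 6 degrees each way for a turn. Its arguments: {"type":"object","properties":{"fingers":{"type":"array","items":{"type":"number"}},"travel":{"type":"array","items":{"type":"array","items":{"type":"number"}}},"rotation":{"type":"array","items":{"type":"array","items":{"type":"number"}}},"newtons":{"type":"number"}},"required":["fingers","travel","rotation"]}

```bash
mkdir -p pics
cat > h.py <<'E'
from workcell import *
import numpy as np, cv2
from scipy.spatial.transform import Rotation as R
def ray(c,px):
    T=np.array(c["extrinsics"]);Rm=T[:3,:3];o=-Rm.T@T[:3,3]
    d=Rm.T@np.array([(px[0]-c["cx"])/c["fx"],(px[1]-c["cy"])/c["fy"],1]);return o,d/np.linalg.norm(d)
def atz(c,px,z):
    o,d=ray(c,px);return o+d*(z-o[2])/d[2]
def proj(c,p):
    T=np.array(c["extrinsics"]);q=T[:3,:3]@np.array(p)+T[:3,3];return np.array([c["fx"]*q[0]/q[2]+c["cx"],c["fy"]*q[1]/q[2]+c["cy"]])
def save(c,n): cv2.imwrite("pics/"+n,c["image"][:,:,::-1])
E
python3 - <<'E'
from h import *
Z={"spindle":0,"leaf_top":.046,"collar":.009,"bush":.008,"beaker":0,"bottle":0,"jar":0}
ims=[]
for cam in ["scene","side"]:
    c=read_camera(cam);ims.append(c["image"])
    print(cam,c["fx"],ray(c,(256,192)))
    for n,z in Z.items():
        for r in tip_of(cam,n)[:4]:
            print(n,round(r["p"],2),np.round(r["location"],1),np.round(atz(c,r["location"],z),4))
    for n in ["collar","bush"]:
        print(n,[(round(r["p"],2),r["bbox"]) for r in regions_of(cam,n)[:4]])
    save(c,cam+"0.png")
s=read_state();print(s["time"],s["tool_pos"],s["tcp_rot"],s["wrist_force"],R.from_rotvec(s["tcp_rot"]).as_matrix().round(3))
E
```

```text
scene 415.4998689691107 (array([1.40134737, 0.29792653, 0.67175116]), array([-0.75347185, -0.30424569, -0.58285052]))
spindle 0.7 [301.7 209.9] [0.5613 0.0884 0.    ]
leaf_top 0.76 [301.5 194.2] [0.5562 0.0829 0.046 ]
collar 0.66 [353.8 207.2] [0.509  0.2141 0.009 ]
bush 0.71 [197.5 170.4] [ 0.5088 -0.2486  0.008 ]
bush 0.62 [166.3 168.2] [ 0.5339 -0.3392  0.008 ]
bush 0.52 [215.3 153.4] [ 0.4002 -0.245   0.008 ]
beaker 0.83 [295.  174.7] [0.4074 0.0203 0.    ]
bottle 0.73 [243.3 254.5] [0.7717 0.0134 0.    ]
jar 0.57 [385.7 263.4] [0.6756 0.3212 0.    ]
collar [(0.57, [346.8, 198.7, 21.5, 20.6])]
bush [(0.55, [207.8, 152.3, 15.9, 9.7]), (0.54, [158.8, 161.0, 10.4, 12.1]), (0.49, [189.9, 165.7, 15.2, 11.3])]
side 350.6047631531739 (array([ 0.48159566, -0.63774042,  0.6887338 ]), array([ 0.11873729,  0.72287617, -0.68069927]))
spindle 0.57 [242.2 197.4] [0.5594 0.0775 0.    ]
leaf_top 0.6 [242.4 182.7] [0.5625 0.088  0.046 ]
collar 0.59 [220.6 163.7] [0.5117 0.2292 0.009 ]
bush 0.86 [188.6 303.5] [ 0.4029 -0.2373  0.008 ]
bush 0.73 [234.7 300.3] [ 0.501  -0.2449  0.008 ]
beaker 0.72 [185.3 217.6] [0.3985 0.0235 0.    ]
bottle 0.72 [323.5 202.7] [0.7809 0.0211 0.    ]
jar 0.93 [272.9 143.8] [0.6961 0.3211 0.    ]
collar [(0.68, [213.1, 158.7, 19.6, 15.6])]
bush [(0.82, [243.5, 332.7, 27.3, 25.2]), (0.77, [178.0, 291.3, 25.4, 24.2]), (0.75, [226.1, 292.1, 23.3, 22.3])]
1.0 [ 0.25711957 -0.62410496  0.23129363] [3.08180142e+00 6.09961754e-01 1.69519082e-06] [0.14608641 0.28919201 0.70295436] [[ 0.925  0.381  0.   ]
 [ 0.381 -0.925 -0.   ]
 [-0.     0.    -1.   ]]
```

Run:
```python
import cv2,numpy as np
a=cv2.imread("pics/scene0.png");b=cv2.imread("pics/side0.png")
A=cv2.resize(a[130:300,140:420],(800,486),interpolation=3);cv2.imwrite("pics/sc1.png",A)
B=cv2.resize(b[110:370,130:370],(554,600),interpolation=3);cv2.imwrite("pics/sd1.png",B)
```

```text
(no output)
```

View pics/sc1.png

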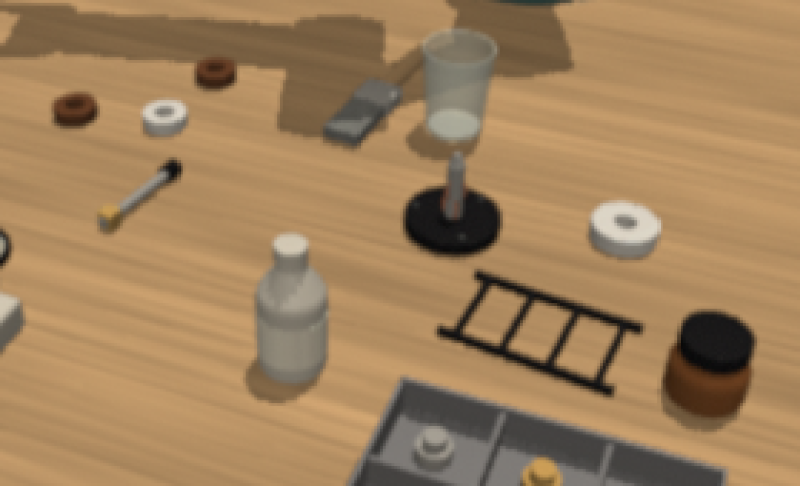

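View pics/sd1.png

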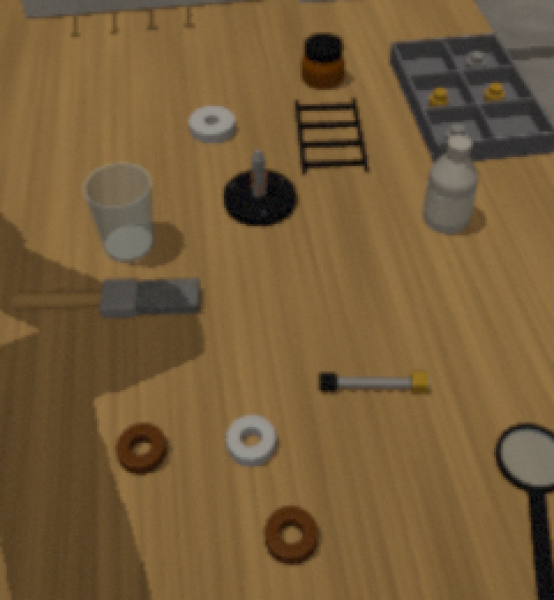

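The aluminium (white) bush is at scene (197,171) / side (238,300). The brown look-alikes are at scene (166,168) and (215,153), and I'll leave them. The collar is the wide white ring at scene (358,209). The spindle is at scene (299,205). The close crop backs this choice by colour and size. Next I move over the collar.

apply_moves(fingers=[1,1,1,1,1,1,1,1,1,1,1,1], travel=[[0.46,-0.57,0],[0.46,-0.57,0],[0.46,-0.57,0],[0.46,-0.57,0],[0.46,-0.57,0],[0.46,-0.57,0],[0.46,-0.57,0],[0.46,-0.57,0],[0.46,-0.57,0],[0.46,-0.57,0],[0.46,-0.57,0],[0.46,-0.57,0]], rotation=[[0,0,0],[0,0,0],[0,0,0],[0,0,0],[0,0,0],[0,0,0],[0,0,0],[0,0,0],[0,0,0],[0,0,0],[0,0,0],[0,0,0]])

```text
time: 2.2
tool_pos: [0.3823, -0.2014, 0.2316]
tcp_rot: [3.081, 0.609, 0.001]
wrist_force: [0.7, 0.4, -0.2]
width: 0.998
grip_force: 0.0
```

apply_moves(fingers=[1,1,1,1,1,1,1,1,1,1,1,1], travel=[[0.46,-0.57,0],[0.46,-0.57,0],[0.46,-0.57,0],[0.46,-0.57,0],[0.46,-0.57,0],[0.46,-0.57,0],[0.46,-0.57,0],[0.46,-0.57,0],[0.46,-0.57,0],[0.46,-0.57,0],[0.46,-0.57,0],[0,0,0]], rotation=[[0,0,0],[0,0,0],[0,0,0],[0,0,0],[0,0,0],[0,0,0],[0,0,0],[0,0,0],[0,0,0],[0,0,0],[0,0,0],[0,0,0]])

```text
time: 3.4
tool_pos: [0.4975, 0.1872, 0.2315]
tcp_rot: [-3.079, -0.615, -0.002]
wrist_force: [-0.2, -0.2, 1.1]
width: 0.999
grip_force: 0.0
```

Run:
```python
from h import *
c=read_camera("wrist");save(c,"w1.png")
s=read_state();print(s["time"],s["tool_pos"],R.from_rotvec(s["tcp_rot"]).as_matrix().round(3).tolist(),s["q"])
print(c["fx"],ray(c,(256,192)),np.array(c["extrinsics"])[:3,:3].round(2).tolist())
for n,z in {"spindle":0,"leaf_top":.046,"collar":.009,"bush":.008}.items():
    for r in tip_of("wrist",n)[:3]: print(n,round(r["p"],2),np.round(r["location"],1),np.round(atz(c,r["location"],z),4))
for n in ["collar","spindle"]: print(n,[(round(r["p"],2),r["bbox"]) for r in regions_of("wrist",n)[:3]])
```

```text
3.45 [0.49674956 0.18522147 0.23124146] [[0.923, 0.384, -0.0], [0.384, -0.923, 0.0], [-0.0, -0.0, -1.0]] [ 3.09880351e-01 -1.09113911e-02  1.91176460e+00  5.54648758e-05
  1.24081643e+00  1.48659423e+00]
316.95466782722593 (array([0.57409951, 0.22033801, 0.37412267]), array([-0.29225254, -0.14319797, -0.94555951])) [[0.38, -0.92, 0.0], [-0.87, -0.36, 0.32], [-0.3, -0.12, -0.95]]
spindle 0.78 [355.9 143.7] [0.5597 0.0779 0.    ]
leaf_top 0.84 [365.4 150.9] [0.5587 0.0825 0.046 ]
collar 0.94 [223.6 133.1] [0.5127 0.2271 0.009 ]
bush 0.73 [500.5 329.5] [ 0.4036 -0.2404  0.008 ]
collar [(0.74, [196.9, 103.1, 53.1, 60.1])]
spindle [(0.71, [318.9, 106.1, 78.1, 76.5])]
```

View pics/w1.png

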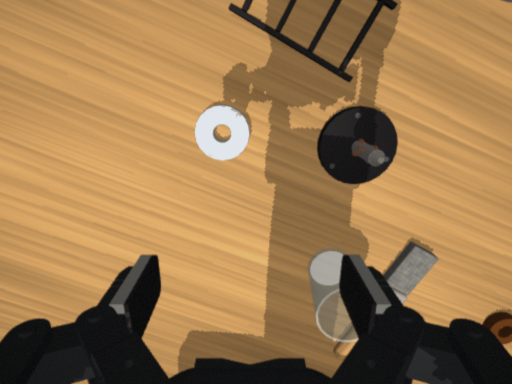

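The wrist view shows the collar at (222,133), with the spindle foot at (357,145) and the post tip at (378,157). The beaker is at (335,295). I'll refine these by matching silhouettes.

```bash
cat >> h.py <<'E'
def cyl_fit(c,mask,p0,r,z0,z1):
    """centre (x,y) of an upright cylinder whose silhouette centroid matches the mask's"""
    m=cv2.moments(mask.astype(np.uint8),True);g=np.array([m["m10"],m["m01"]])/m["m00"]
    t=np.linspace(0,2*np.pi,90);p=np.array(p0[:2],float)
    def cen(p):
        pts=np.array([proj(c,[p[0]+r*np.cos(a),p[1]+r*np.sin(a),z]) for z in(z0,z1) for a in t],np.float32)
        h=cv2.convexHull(pts);M=cv2.moments(h);return np.array([M["m10"],M["m01"]])/M["m00"],M["m00"]
    for _ in range(6):
        e,A=cen(p);J=np.array([(cen(p+d)[0]-e)/1e-3 for d in(np.array([1e-3,0]),np.array([0,1e-3]))]).T
        p=p+np.linalg.solve(J,g-e)
    return p,m["m00"],A,g
def blob(mask,seed):
    k=cv2.morphologyEx(mask.astype(np.uint8),cv2.MORPH_CLOSE,np.ones((3,3)))
    cs,_=cv2.findContours(k,cv2.RETR_EXTERNAL,cv2.CHAIN_APPROX_NONE)
    cs=[q for q in cs if cv2.contourArea(q)>60]
    b=max(cs,key=lambda q:cv2.pointPolygonTest(q,tuple(map(float,seed)),True))
    o=np.zeros(mask.shape,np.uint8);cv2.drawContours(o,[b],-1,1,-1);return o
E
python3 - <<'E'
from h import *
c=read_camera("wrist");im=c["image"].astype(int);hsv=cv2.cvtColor(c["image"],cv2.COLOR_RGB2HSV)
wh=(hsv[...,1]<60)&(hsv[...,2]>130)
print("collar",cyl_fit(c,blob(wh,(222,125)),(.512,.225),.031,0,.018))
dk=(im.max(2)<60)
b=blob(dk,(340,150))
# foot: fit ellipse to convex hull so post hides nothing
cs,_=cv2.findContours(b,0,1);h=np.zeros_like(b);cv2.drawContours(h,[cv2.convexHull(cs[0])],-1,1,-1)
print("foot",cyl_fit(c,h,(.56,.08),.045,0,.015))
print("post tip",atz(c,(378,157),.080))
for n in("scene","side"):
    c=read_camera(n);hsv=cv2.cvtColor(c["image"],cv2.COLOR_RGB2HSV);wh=(hsv[...,1]<60)&(hsv[...,2]>120)
    for nm,P,r,z in(("collar",(.512,.225),.031,.018),("bush",(.505,-.247),.023,.016)):
        try: print(n,nm,cyl_fit(c,blob(wh,proj(c,[*P,z/2])),P,r,0,z))
        except Exception as e: print(n,nm,e)
    dk=c["image"].max(2)<60
    b=blob(dk,proj(c,[.56,.12,.015]));cs,_=cv2.findContours(b,0,1);h=np.zeros_like(b);cv2.drawContours(h,[cv2.convexHull(cs[0])],-1,1,-1)
    print(n,"foot",cyl_fit(c,h,(.56,.08),.045,0,.015))
E
```

```text
collar (array([0.51290318, 0.22906456]), 2414.0, 2510.594237651152, array([217.5981773 , 129.48094449]))
foot (array([0.55806468, 0.07983902]), 4860.0, 5102.450238073012, array([353.33436214, 141.14794239]))
post tip [0.55790271 0.07757235 0.08      ]
scene collar (array([0.51323166, 0.22753913]), 352.0, 409.4497614384163, array([358.68465909, 209.50852273]))
scene bush (array([ 0.50888932, -0.2500875 ]), 149.0, 176.7502584796166, array([197.02013423, 170.37583893]))
scene foot (array([0.56137963, 0.07741644]), 634.0, 722.641919829417, array([297.92902208, 207.02996845]))
side collar (array([0.51417426, 0.24004731]), 188.0, 279.12806918588467, array([221.06914894, 161.60106383]))
side bush (array([ 0.5086523 , -0.24277426]), 318.0, 406.4788201251067, array([238.12264151, 299.06603774]))
side foot (array([0.55912065, 0.07968783]), 636.0, 668.9215180072933, array([241.91037736, 195.29716981]))
```

apply_moves(fingers=[1,1,1,1,1,1], travel=[[0.32,-0.34,0.5],[0.31,-0.33,0.6],[0,0,0.6],[0,0,0.5],[0,0,0],[0,0,0]], rotation=[[0,0,0],[0,0,0],[0,0,0],[0,0,0],[0,0,0],[0,0,0]])

```text
time: 4.5
tool_pos: [0.5127, 0.2261, 0.1213]
tcp_rot: [3.082, 0.609, -0.001]
wrist_force: [-0.7, 0.6, -0.1]
width: 1.001
grip_force: 0.0
```

```bash
cat > look.py <<'E'
from h import *
import sys
c=read_camera("wrist");save(c,sys.argv[1]);im=c["image"].astype(int);hsv=cv2.cvtColor(c["image"],cv2.COLOR_RGB2HSV)
wh=(hsv[...,1]<60)&(hsv[...,2]>130)
P=(float(sys.argv[2]),float(sys.argv[3]));r,z=map(float,sys.argv[4:6])
s=read_state();Rm=R.from_rotvec(s["tcp_rot"]).as_matrix();print(s["time"],s["tool_pos"].round(4) if hasattr(s["tool_pos"],"round") else s["tool_pos"],Rm.round(4).tolist(),s["wrist_force"],s["width"])
p,a,A,g=cyl_fit(c,blob(wh,proj(c,[*P,z])),P,r,0,z);print("fit",p,a,A,g)
print("units",Rm.T@(np.array([*p,0.1])-s["tool_pos"])/.05)
for q in tip_of("wrist","collar" if r>.025 else "bush")[:2]: print(q["p"],atz(c,q["location"],z/2))
E
python3 look.py w2.png .513 .2285 .031 .018
```

```text
4.55 [0.5138 0.2265 0.1226] [[0.9248, 0.3805, 0.0015], [0.3805, -0.9248, 0.0006], [0.0016, 0.0, -1.0]] [ 0.82849602 -0.05565586  0.83799974] 1.0027349088628976
fit [0.51196435 0.22882292] 4169.0 4532.7563171026995 [247.55528904 186.84984409]
units [-0.01614666 -0.05655884  0.45124066]
0.65 [0.51404337 0.22692541 0.009     ]
```

View pics/w2.png

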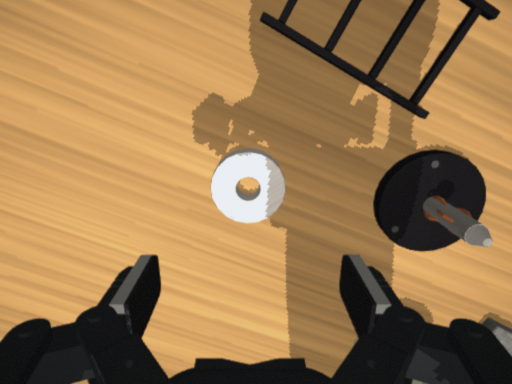

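The picture shows the collar at (248,187), midway between the fingertips at columns 152 and 348. It is clear to descend.

apply_moves(fingers=[1,1,1,1,1,1,0,0,0,0,0,0], travel=[[0,-0.03,0.6],[0,0,0.6],[0,0,0.6],[0,0,0.4],[0,0,0.2],[0,0,0],[0,0,0],[0,0,0],[0,0,0],[0,0,0],[0,0,0],[0,0,0]], rotation=[[0,0,0],[0,0,0],[0,0,0],[0,0,0],[0,0,0],[0,0,0],[0,0,0],[0,0,0],[0,0,0],[0,0,0],[0,0,0],[0,0,0]], newtons=60)

```text
time: 5.8
tool_pos: [0.5143, 0.2285, 0.0043]
tcp_rot: [-3.081, -0.61, -0.006]
wrist_force: [-2.3, -1.2, 7.2]
width: 0.696
grip_force: 62.6
```

apply_moves(fingers=[0,0,0,0,0,0,0,0,0,0,0,0], travel=[[0,0,-0.3],[0,0,-0.6],[0,0,-0.8],[0,0,-0.9],[-0.06,0.6,0],[-0.06,0.6,0],[-0.06,0.6,0],[-0.06,0.6,0],[-0.06,0.6,0],[0,0,0],[0,0,0],[0,0,0]], rotation=[[0,0,0],[0,0,0],[0,0,0],[0,0,0],[0,0,0],[0,0,0],[0,0,0],[0,0,0],[0,0,0],[0,0,0],[0,0,0],[0,0,0]])

```text
time: 7.0
tool_pos: [0.5556, 0.084, 0.132]
tcp_rot: [-3.081, -0.61, -0.001]
wrist_force: [0.1, 0.7, -1.4]
width: 0.696
grip_force: 65.0
```

Run:
```python
from h import *
c=read_camera("wrist");save(c,"w3.png")
s=read_state();Rm=R.from_rotvec(s["tcp_rot"]).as_matrix();print(s["time"],s["tool_pos"],s["width"],s["wrist_force"])
for n in["collar","leaf_top","spindle"]:
    for r in tip_of("wrist",n)[:2]:print(n,r["p"],r["location"],[atz(c,r["location"],z)[:2].round(4) for z in(.046,.081,s["tool_pos"][2]+.006)])
```

```text
7.05 [0.55545942 0.08423779 0.13181362] 0.6952845286000648 [ 0.10752513  0.75034763 -1.89829673]
collar 0.89 [252.6, 263.7] [array([0.5026, 0.0608]), array([0.5225, 0.0694]), array([0.5547, 0.0834])]
leaf_top 0.59 [259.4, 195.9] [array([0.5596, 0.0788]), array([0.5707, 0.0847]), array([0.5888, 0.0942])]
spindle 0.67 [259.2, 180.9] [array([0.5706, 0.0836]), array([0.58  , 0.0887]), array([0.5954, 0.0971])]
```

View pics/w3.png

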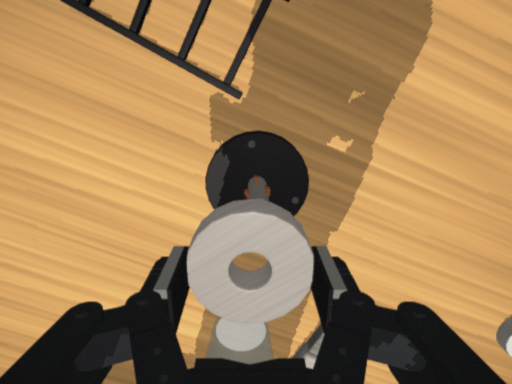

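Run:
```python
from h import *
from scipy.optimize import least_squares
c=read_camera("wrist");im=c["image"].astype(int);s=read_state();t=np.array(s["tool_pos"]);Rm=R.from_rotvec(s["tcp_rot"]).as_matrix()
print(s["time"],t)
def circ(px,z,r):
    W=np.array([atz(c,p,z)[:2] for p in px])
    f=least_squares(lambda p:np.hypot(*(W-p[:2]).T)-r,W.mean(0),loss="soft_l1",f_scale=.001);g=least_squares(lambda p:np.hypot(*(W-p[:2]).T)-p[2],[*W.mean(0),r],loss="soft_l1",f_scale=.001)
    return f.x,np.abs(f.fun).mean(),g.x
# foot edge: from (257,165) radially outward upwards
mx=im.max(2)
px=[]
for a in np.deg2rad(np.arange(175,366,4)):
    d=np.array([np.cos(a),np.sin(a)])
    for k in np.arange(35,75,.5):
        x,y=np.array([257,178])+k*d
        if mx[int(round(y)),int(round(x))]>75: px.append((x-.25*d[0],y-.25*d[1]));break
print("foot",circ([p for p in px if p[1]<178],.015,.045))
sat=cv2.cvtColor(c["image"],cv2.COLOR_RGB2HSV)[...,1]
# ring: hole top edge, from hole centre outward until grey bright
g=cv2.GaussianBlur(c["image"],(3,3),0).max(2).astype(int)
px=[]
for a in np.deg2rad(np.arange(0,360,6)):
    d=np.array([np.cos(a),np.sin(a)])
    for k in np.arange(60,8,-.5):
        x,y=np.array([250,270])+k*d
        xi,yi=int(round(x)),int(round(y))
        if k<40 and (g[yi,xi]<135 or sat[yi,xi]>70): px.append((x,y));break
px=np.array(px);print("hole px",cv2.fitEllipse(px.astype(np.float32)),len(px))
print("hole",circ(px,t[2]+.014,.010))
print("col vals",[int(g[270,x]) for x in range(190,315,6)])
```

```text
7.25 [0.55535584 0.08423518 0.13131241]
foot (array([0.55869363, 0.07991544]), np.float64(0.0006602609184808344), array([0.56092525, 0.0806937 , 0.04308521]))
hole px ((249.76951599121094, 270.10308837890625), (36.255699157714844, 42.47439193725586), 88.8556900024414) 60
hole (array([0.5552314 , 0.08553671]), np.float64(0.00015954409539992075), array([0.55523427, 0.08553672, 0.00988687]))
col vals [182, 181, 182, 183, 185, 185, 180, 108, 112, 123, 136, 123, 113, 106, 185, 184, 185, 182, 185, 184, 182]
```

The collar is held level, with its hole at (250,270) and the foot centred at about (257,181). I'll shift 7 mm along tool y and descend onto the cone.

apply_moves(fingers=[0,0,0,0,0,0,0], travel=[[0.03,0.13,0],[0,0,0.4],[0,0,0.3],[0,0,0.3],[0,0,0.15],[0,0,0],[0,0,0]], rotation=[[0,0,0],[0,0,0],[0,0,0],[0,0,0],[0,0,0],[0,0,0],[0,0,0]])

```text
time: 7.95
tool_pos: [0.5595, 0.078, 0.0737]
tcp_rot: [-3.082, -0.61, 0.0]
wrist_force: [0.1, 0.3, -1.2]
width: 0.696
grip_force: 65.0
```

Run:
```python
from h import *
c=read_camera("wrist");save(c,"w4.png")
a=cv2.imread("pics/w4.png")[150:384,130:380];cv2.imwrite("pics/w4c.png",cv2.resize(a,None,fx=2,fy=2,interpolation=3))
```

```text
(no output)
```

View pics/w4c.png

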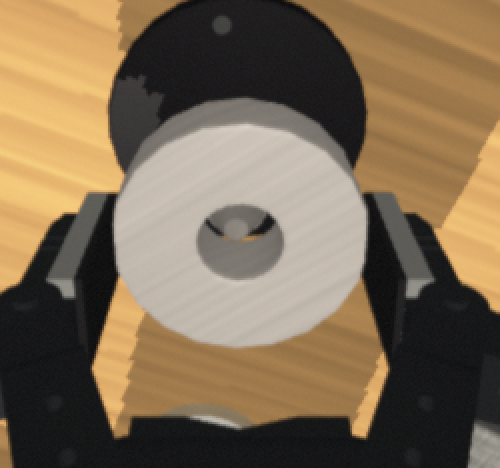

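The post tip shows inside the bore at full-image (248,264), with the hole top centred at (250,270). I'll check how well they line up.

Run:
```python
from h import *
c=read_camera("wrist");s=read_state();t=s["tool_pos"];print(t,s["wrist_force"])
h=atz(c,(250.2,270.7),t[2]+.014)[:2];p=atz(c,(248,264),.081)[:2]
Rm=R.from_rotvec(s["tcp_rot"]).as_matrix()
print(h,p,Rm.T@np.array([*(p-h),0])/.05)
```

```text
[0.56021541 0.07807181 0.07456962] [ 0.52322737 -0.22757887 -1.10335354]
[0.56010184 0.07915293] [0.5586855  0.07971274] [-2.19263711e-02 -2.11422231e-02 -3.92895152e-05]
```

apply_moves(fingers=[0,0,0,0,0,0], travel=[[-0.02,-0.02,0],[0,0,0.15],[0,0,0.15],[0,0,0.15],[0,0,0],[0,0,0]], rotation=[[0,0,0],[0,0,0],[0,0,0],[0,0,0],[0,0,0],[0,0,0]], newtons=100)

```text
time: 8.65
tool_pos: [0.558, 0.0789, 0.0504]
tcp_rot: [-3.081, -0.61, 0.0]
wrist_force: [2.0, 1.2, -5.7]
width: 0.676
grip_force: 107.5
```

apply_moves(fingers=[0,0,0,0,0], travel=[[0,0,0.1],[0,0,0.1],[0,0,0.1],[0,0,0],[0,0,0]], rotation=[[0,0,0],[0,0,0],[0,0,0],[0,0,0],[0,0,0]])

```text
time: 9.15
tool_pos: [0.5584, 0.0785, 0.0357]
tcp_rot: [3.082, 0.61, 0.001]
wrist_force: [3.9, 2.1, -3.6]
width: 0.677
grip_force: 107.7
```

apply_moves(fingers=[0,0,0,0,0], travel=[[0,0,0.08],[0,0,0.08],[0,0,0.08],[0,0,0],[0,0,0]], rotation=[[0,0,0],[0,0,0],[0,0,0],[0,0,0],[0,0,0]])

```text
time: 9.65
tool_pos: [0.5585, 0.0782, 0.0243]
tcp_rot: [3.081, 0.61, 0.001]
wrist_force: [3.8, -0.6, -0.4]
width: 0.671
grip_force: 108.1
```

Run:
```python
from h import *
c=read_camera("wrist");save(c,"w5.png")
a=cv2.imread("pics/w5.png")[150:384,130:380]
c=read_camera("side");u,v=map(int,proj(c,[.558,.08,.03]));save(c,"s5.png")
b=cv2.imread("pics/s5.png")[v-45:v+45,u-50:u+50]
cv2.imwrite("pics/w5c.png",np.hstack([cv2.resize(a,(400,374)),cv2.resize(b,(400,374),interpolation=3)]))
print(read_state()["tool_pos"])
```

```text
[0.55845033 0.07827456 0.02431717]
```

View pics/w5c.png

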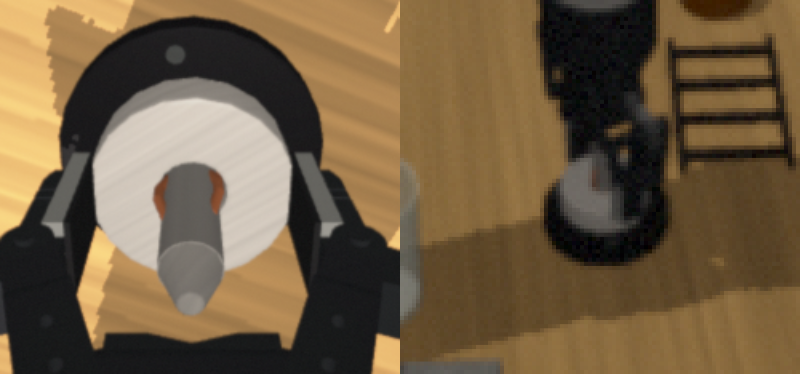

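The left half shows the collar on the post, with the leaves visible in the bore, partway down and level. Next I release, rise and narrow the fingers to straddle the post.

apply_moves(fingers=[1,1,1,1,1,0.42,0.42,0.42,0.42,0.42], travel=[[0,0,0],[0,0,0],[0,0,-0.2],[0,0,-0.5],[0,0,-0.3],[0,0,0],[0,0,0],[0,0,0],[0,0,0],[0,0,0]], rotation=[[0,0,0],[0,0,0],[0,0,0],[0,0,0],[0,0,0],[0,0,0],[0,0,0],[0,0,0],[0,0,0],[0,0,0]])

```text
time: 10.75
tool_pos: [0.5574, 0.0785, 0.0733]
tcp_rot: [-3.082, -0.61, 0.003]
wrist_force: [-1.1, -0.4, -0.5]
width: 0.419
grip_force: 0.0
```

apply_moves(fingers=[0.42,0.42,0.42,0.42,0.42,0.42], travel=[[0,0,0.15],[0,0,0.15],[0,0,0.1],[0,0,0.1],[0,0,0.1],[0,0,0]], rotation=[[0,0,0],[0,0,0],[0,0,0],[0,0,0],[0,0,0],[0,0,0]])

```text
time: 11.35
tool_pos: [0.5574, 0.0785, 0.0432]
tcp_rot: [-3.082, -0.61, 0.003]
wrist_force: [-0.3, -0.3, 0.2]
width: 0.419
grip_force: 0.0
```

apply_moves(fingers=[0.42,0.42,0.42,0.42], travel=[[0,0,0.08],[0,0,0.08],[0,0,0],[0,0,0]], rotation=[[0,0,0],[0,0,0],[0,0,0],[0,0,0]])

```text
time: 11.75
tool_pos: [0.558, 0.0786, 0.0362]
tcp_rot: [-3.082, -0.61, 0.0]
wrist_force: [-0.5, 0.4, -0.1]
width: 0.417
grip_force: 0.0
```

apply_moves(fingers=[0.42,0.42,0.42,0.42], travel=[[0,0,0.06],[0,0,0.06],[0,0,0],[0,0,0]], rotation=[[0,0,0],[0,0,0],[0,0,0],[0,0,0]])

```text
time: 12.15
tool_pos: [0.5592, 0.0785, 0.032]
tcp_rot: [3.081, 0.61, 0.003]
wrist_force: [-3.0, -1.5, 11.2]
width: 0.423
grip_force: 5.4
```

apply_moves(fingers=[0.42,0.42,0.42,0.42], travel=[[0,0,0.05],[0,0,0.05],[0,0,0],[0,0,0]], rotation=[[0,0,0],[0,0,0],[0,0,0],[0,0,0]])

```text
time: 12.55
tool_pos: [0.5593, 0.0785, 0.0318]
tcp_rot: [3.081, 0.61, 0.001]
wrist_force: [-16.8, -2.7, 42.8]
width: 0.422
grip_force: 21.6
```

Run:
```python
from h import *
s=read_state();print(s["tool_pos"],s["wrist_force"],s["torque"])
c=read_camera("wrist");save(c,"w6.png")
c2=read_camera("side");save(c2,"s6.png");u,v=map(int,proj(c2,[.558,.08,.03]))
c3=read_camera("scene");save(c3,"c6.png");p,q=map(int,proj(c3,[.558,.08,.03]))
print(u,v,p,q)
f=lambda n,x,y,w:cv2.resize(cv2.imread(n)[y-w:y+w,x-w:x+w],(260,260),interpolation=3)
cv2.imwrite("pics/w6c.png",np.hstack([f("pics/w6.png",250,260,120),f("pics/s6.png",u,v,40),f("pics/c6.png",p,q,35)]))
```

```text
[0.55930473 0.07846578 0.03180592] [-16.8480219   -2.71008313  42.77548546] [-0.38112219  2.89410383 -0.00335996]
241 189 299 199
```

View pics/w6c.png

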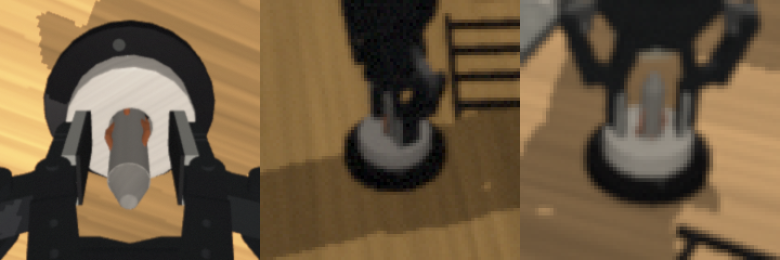

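The collar stopped dead: the push reached 43 N with no further travel, and it shows flat on the foot. Next I retract and move to the bush.

apply_moves(fingers=[0.42,0.42,0.6,1,1,1,1,1,1,1,1,1], travel=[[0,0,-0.3],[0,0,-0.7],[0,0,-0.9],[0,0,-0.9],[-0.1,0.2,-0.3],[-0.5,0.8,0],[-0.5,0.8,0],[-0.5,0.8,0],[-0.5,0.8,0],[-0.5,0.8,0],[-0.5,0.8,0],[-0.3,0.6,0]], rotation=[[0,0,0],[0,0,0],[0,0,0],[0,0,0],[0,0,0],[0,0,0],[0,0,0],[0,0,0],[0,0,0],[0,0,0],[0,0,0],[0,0,0]], newtons=60)

```text
time: 13.9
tool_pos: [0.5058, -0.2477, 0.1791]
tcp_rot: [-3.082, -0.607, 0.002]
wrist_force: [1.2, 0.5, -0.6]
width: 0.998
grip_force: 0.0
```

apply_moves(fingers=[1,1,1,1], travel=[[0,0,0.4],[0,0,0.3],[0,0,0],[0,0,0]], rotation=[[0,0,0],[0,0,0],[0,0,0],[0,0,0]])

```text
time: 14.3
tool_pos: [0.5069, -0.244, 0.1441]
tcp_rot: [-3.08, -0.611, 0.003]
wrist_force: [0.3, -0.1, 0.7]
width: 0.997
grip_force: 0.0
```

```bash
python3 look.py w7.png .5088 -.247 .023 .016
```

```text
14.35 [ 0.5076 -0.2443  0.145 ] [[0.9241, 0.382, -0.0007], [0.382, -0.9241, 0.0004], [-0.0005, -0.0007, -1.0]] [ 0.64412357  0.30860323 -0.37400679] 1.0011477855380215
fit [ 0.50658995 -0.24669541] 1905.0 2152.142505294527 [253.72808399 180.43569554]
units [-0.03684125  0.0372719   0.89989172]
0.8 [ 0.52667977 -0.33849051  0.008     ]
0.7 [ 0.40622075 -0.2372741   0.008     ]
```

View pics/w7.png

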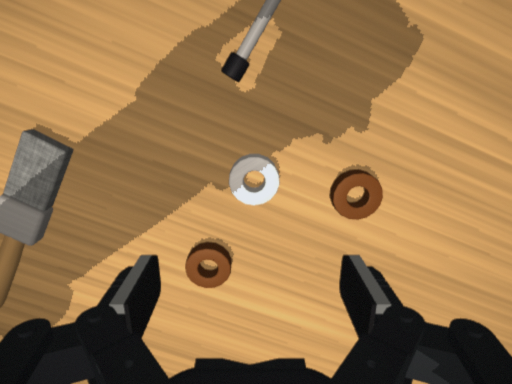

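The silver bush is at (254,180). The brown rings at (357,195) and (209,264) are clear of the fingers. I descend with the opening reduced to 0.8.

apply_moves(fingers=[0.8,0.8,0.8,0.8,0.8,0.8,0,0,0,0,0,0], travel=[[-0.02,0.03,0.5],[0,0,0.7],[0,0,0.7],[0,0,0.6],[0,0,0.28],[0,0,0],[0,0,0],[0,0,0],[0,0,0],[0,0,0],[0,0,0],[0,0,0]], rotation=[[0,0,0],[0,0,0],[0,0,0],[0,0,0],[0,0,0],[0,0,0],[0,0,0],[0,0,0],[0,0,0],[0,0,0],[0,0,0],[0,0,0]])

```text
time: 15.6
tool_pos: [0.5092, -0.2477, 0.0091]
tcp_rot: [3.079, 0.609, 0.006]
wrist_force: [-1.4, 2.6, 6.5]
width: 0.494
grip_force: 60.0
```

apply_moves(fingers=[0,0,0,0,0,0,0,0,0,0,0,0], travel=[[0,0,-0.3],[0,0,-0.6],[0,0,-0.8],[0,0,-0.9],[0.2,-0.27,0],[0.5,-0.8,0],[0.5,-0.8,0],[0.5,-0.8,0],[0.5,-0.8,0],[0.5,-0.8,0],[0.4,-0.8,0],[0.3,-0.6,0]], rotation=[[0,0,0],[0,0,0],[0,0,0],[0,0,0],[0,0,0],[0,0,0],[0,0,0],[0,0,0],[0,0,0],[0,0,0],[0,0,0],[0,0,0]])

```text
time: 16.8
tool_pos: [0.5566, 0.083, 0.1374]
tcp_rot: [-3.081, -0.612, -0.003]
wrist_force: [-0.3, -1.4, -0.3]
width: 0.497
grip_force: 60.9
```

apply_moves(fingers=[0,0,0], travel=[[0,0,0],[0,0,0],[0,0,0]], rotation=[[0,0,0],[0,0,0],[0,0,0]])

```text
time: 17.1
tool_pos: [0.5564, 0.0794, 0.1367]
tcp_rot: [3.081, 0.61, 0.001]
wrist_force: [0.1, -0.9, -0.5]
width: 0.496
grip_force: 60.9
```

```bash
cat > hole.py <<'E'
from h import *
import sys
from scipy.optimize import least_squares
c=read_camera("wrist");save(c,sys.argv[1]);s=read_state();t=np.array(s["tool_pos"]);Rm=R.from_rotvec(s["tcp_rot"]).as_matrix()
dz=float(sys.argv[2])
print(s["time"],t,s["width"],s["wrist_force"])
g=cv2.GaussianBlur(c["image"],(3,3),0).max(2).astype(int);sat=cv2.cvtColor(c["image"],cv2.COLOR_RGB2HSV)[...,1]
c0=proj(c,[t[0],t[1],t[2]+dz]);print("expect",c0)
for _ in range(3):
    px=[]
    for a in np.deg2rad(np.arange(0,360,6)):
        d=np.array([np.cos(a),np.sin(a)])
        for k in np.arange(34,8,-.5):
            x,y=c0+k*d;xi,yi=int(round(x)),int(round(y))
            if g[yi,xi]<135 or sat[yi,xi]>70: px.append((x,y));break
    px=np.array(px,np.float32);e=cv2.fitEllipse(px);c0=np.array(e[0])
print("hole px",e)
h=atz(c,e[0],t[2]+dz)[:2]
for ax in((.5587,.0797),): print("hole",h,"shift units",Rm.T@np.array([*(np.array(ax)-h),0])/.05)
cv2.imwrite("pics/c_"+sys.argv[1],cv2.resize(c["image"][130:384,130:380,::-1],None,fx=2,fy=2,interpolation=3))
E
python3 hole.py w8.png .007
```

```text
17.15 [0.55639262 0.07906664 0.13652729] 0.48662174336818925 [0.11939363 0.10515094 0.08466599]
expect [252.77582107 263.30313797]
hole px ((249.83154296875, 262.5912780761719), (35.297401428222656, 40.7874755859375), 88.75863647460938)
hole [0.55621474 0.08055565] shift units [3.94728903e-02 3.47182189e-02 1.72842863e-05]
```

View pics/c_w8.png

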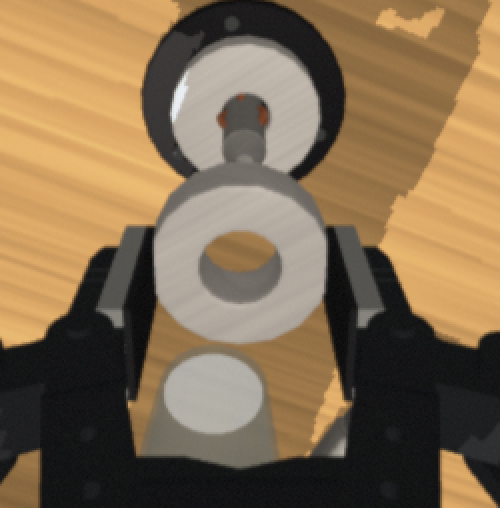

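The bush is held level with its hole at (250,263). The collar below lies flat on the foot. That was picture 10, so I go on by numbers from here.

apply_moves(fingers=[0,0,0,0,0,0,0,0], travel=[[0.04,0.03,0],[0,0,0.4],[0,0,0.3],[0,0,0.3],[0,0,0.15],[0,0,0.1],[0,0,0],[0,0,0]], rotation=[[0,0,0],[0,0,0],[0,0,0],[0,0,0],[0,0,0],[0,0,0],[0,0,0],[0,0,0]])

```text
time: 17.95
tool_pos: [0.5593, 0.0795, 0.0741]
tcp_rot: [3.082, 0.61, 0.001]
wrist_force: [0.2, 0.5, -0.2]
width: 0.498
grip_force: 60.9
```

```bash
python3 hole.py w9.png .007
```

```text
18.0 [0.55956664 0.07951104 0.07446416] 0.4940778696928563 [ 0.0651522  -0.48589566 -1.14872887]
expect [252.27522991 263.12050553]
hole px ((249.962646484375, 263.00164794921875), (33.72590637207031, 39.385040283203125), 87.57417297363281)
hole [0.55919879 0.08058233] shift units [-1.59467131e-02  1.25147949e-02 -1.52834751e-05]
```

apply_moves(fingers=[0,0,0,0,0,0], travel=[[-0.01,0.01,0],[0,0,0.15],[0,0,0.15],[0,0,0.12],[0,0,0],[0,0,0]], rotation=[[0,0,0],[0,0,0],[0,0,0],[0,0,0],[0,0,0],[0,0,0]])

```text
time: 18.6
tool_pos: [0.5582, 0.079, 0.0517]
tcp_rot: [-3.081, -0.61, 0.001]
wrist_force: [1.0, 0.7, -5.2]
width: 0.49
grip_force: 61.4
```

apply_moves(fingers=[0.8,0.8,0.8,0.8,0.8,0.34,0.34,0.34,0.34,0.34], travel=[[0,0,0],[0,0,0],[0,0,-0.2],[0,0,-0.4],[0,0,-0.1],[0,0,0],[0,0,0],[0,0,0],[0,0,0],[0,0,0]], rotation=[[0,0,0],[0,0,0],[0,0,0],[0,0,0],[0,0,0],[0,0,0],[0,0,0],[0,0,0],[0,0,0],[0,0,0]])

```text
time: 19.6
tool_pos: [0.5581, 0.0787, 0.0871]
tcp_rot: [-3.082, -0.61, 0.002]
wrist_force: [-0.8, 0.4, 0.2]
width: 0.339
grip_force: 0.0
```

apply_moves(fingers=[0.34,0.34,0.34,0.34,0.34], travel=[[0,0,0.1],[0,0,0.1],[0,0,0.1],[0,0,0.1],[0,0,0]], rotation=[[0,0,0],[0,0,0],[0,0,0],[0,0,0],[0,0,0]])

```text
time: 20.1
tool_pos: [0.5577, 0.0786, 0.0665]
tcp_rot: [-3.082, -0.61, 0.003]
wrist_force: [-0.4, -0.0, 0.1]
width: 0.341
grip_force: 0.0
```

Home for the bush should stop the TCP at about 0.048.

apply_moves(fingers=[0.34,0.34,0.34,0.34,0.34], travel=[[0,0,0.08],[0,0,0.08],[0,0,0.06],[0,0,0],[0,0,0]], rotation=[[0,0,0],[0,0,0],[0,0,0],[0,0,0],[0,0,0]])

```text
time: 20.6
tool_pos: [0.5586, 0.0787, 0.0567]
tcp_rot: [3.082, 0.61, -0.0]
wrist_force: [-0.5, 0.5, -0.3]
width: 0.344
grip_force: 0.2
```

apply_moves(fingers=[0.34,0.34,0.34,0.34,0.34], travel=[[0,0,0.06],[0,0,0.06],[0,0,0.05],[0,0,0],[0,0,0]], rotation=[[0,0,0],[0,0,0],[0,0,0],[0,0,0],[0,0,0]])

```text
time: 21.1
tool_pos: [0.5592, 0.0789, 0.0487]
tcp_rot: [3.082, 0.61, 0.002]
wrist_force: [1.2, 0.5, 2.4]
width: 0.336
grip_force: 1.4
```

apply_moves(fingers=[0.34,0.34,0.34,0.34], travel=[[0,0,0.04],[0,0,0.04],[0,0,0],[0,0,0]], rotation=[[0,0,0],[0,0,0],[0,0,0],[0,0,0]])

```text
time: 21.5
tool_pos: [0.5594, 0.0789, 0.0485]
tcp_rot: [3.082, 0.61, 0.001]
wrist_force: [-9.1, 0.1, 28.1]
width: 0.337
grip_force: 13.9
```

apply_moves(fingers=[0.34,0.34,0.34,0.34,0.34,0.34,0.34,0.34,0.34,0.34,0.34,0.34], travel=[[0,0,-0.3],[0,0,-0.6],[0,0,-0.8],[0,0,-0.8],[0,0,-0.5],[-0.5,0.6,0],[-0.5,0.6,0],[-0.5,0.6,0],[0,0,0],[0,0,0],[0,0,0],[0,0,0]], rotation=[[0,0,0],[0,0,0],[0,0,0],[0,0,0],[0,0,0],[0,0,0],[0,0,0],[0,0,0],[0,0,0],[0,0,0],[0,0,0],[0,0,0]])

```text
time: 22.7
tool_pos: [0.5237, -0.0321, 0.1941]
tcp_rot: [-3.081, -0.612, 0.0]
wrist_force: [0.3, 0.4, -0.5]
width: 0.341
grip_force: 0.0
```

Run:
```python
from h import *
s=read_state();print(s["time"],s["tool_pos"],s["wrist_force"])
for n in("scene","side","wrist"):
    c=read_camera(n);save(c,"end_"+n+".png")
    for nm,z in(("collar",.024),("bush",.041)):
        e=proj(c,[.5587,.0797,z])
        rs=tip_of(n,nm);print(n,nm,"exp",e.round(1),[(round(r["p"],2),np.round(r["location"],1).tolist()) for r in rs[:4]])
    for nm in("beaker","bottle","jar"):
        for r in tip_of(n,nm)[:1]: print(nm,atz(c,r["location"],0).round(3))
    # bright-silhouette check on the axis: top of bush (z=.049) and bottom of collar (.015)
    hsv=cv2.cvtColor(c["image"],cv2.COLOR_RGB2HSV)
    def hull(r,a,b):
        P=np.array([proj(c,[.5587+r*np.cos(t),.0797+r*np.sin(t),z]) for z in(a,b) for t in np.linspace(0,6.28,60)],np.float32)
        m=np.zeros((384,512),np.uint8);cv2.fillConvexPoly(m,cv2.convexHull(P).astype(np.int32),1);return m
    pred=hull(.031,.015,.033)|hull(.023,.033,.049)
    al=((hsv[...,1]<70)&(hsv[...,2]>85)).astype(np.uint8)
    near=hull(.045,0,.055)
    obs=al&near
    ys=lambda m:(np.where(m.any(1))[0][[0,-1]],np.where(m.any(0))[0][[0,-1]])
    print("IoU",(pred&obs).sum()/(pred|obs).sum(),ys(pred),ys(obs))
```

```text
22.7 [ 0.52374402 -0.03207878  0.19407559] [ 0.28779824  0.38706627 -0.51178399]
scene collar exp [299.5 201.3] [(0.75, [297.5, 197.7])]
scene bush exp [299.9 196. ] [(0.66, [300.1, 198.6]), (0.43, [165.5, 166.0]), (0.42, [215.0, 155.0])]
beaker [0.405 0.019 0.   ]
bottle [0.769 0.011 0.   ]
jar [0.678 0.321 0.   ]
IoU 0.8455598455598455 (array([188, 211]), array([287, 311])) (array([183, 211]), array([286, 310]))
side collar exp [241.6 190.7] [(0.56, [243.2, 189.8])]
side bush exp [241.5 186.2] [(0.85, [258.0, 342.1]), (0.81, [189.4, 303.6]), (0.67, [240.1, 186.0])]
beaker [0.397 0.03  0.   ]
bottle [0.773 0.005 0.   ]
jar [0.692 0.317 0.   ]
IoU 0.7639198218262806 (array([178, 200]), array([230, 252])) (array([175, 199]), array([231, 253]))
wrist collar exp [154.1  91.9] []
wrist bush exp [148.7  92.4] [(0.64, [150.4, 91.1]), (0.62, [493.1, 257.7])]
beaker [0.403 0.031 0.   ]
IoU 0.8891022563610178 (array([ 55, 126]), array([117, 188])) (array([ 50, 127]), array([119, 194]))
```

```bash
python3 -c "
from workcell import *
print(finish_job())"
```

```text
the job is handed in; nothing more can be done
None
```

I pressed both rings home on the spindle (wide ring on the foot, narrow ring on top) and handed the job in at about 23 s with the gripper clear; the last camera check matched both rings' home positions and showed the beaker, bottle and jar unmoved, but no verdict came back.

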